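# Hang a sprung tube carrier in the bench rocker

## Robot

A 6-joint arm with a two-finger parallel gripper is mounted at the origin on the work surface. World frame = base frame: x ahead of the robot, y to its left, z up, the work surface at z = 0. Lengths are in m, angles in rad, forces in N, time in s.
With the tool pointing down it reaches from about 0.25 to 0.725 m from the base axis. Payload 4 kg.
Tool frame: the origin (TCP) lies on the centre line of the jaws, within the pads' length; the fingertips stand 22 mm ahead of it and the grasp point (between the pads) lies 3 mm ahead of it; z points along the fingers, y is the line along which they close (so a half turn about z gives the same grasp; the last joint's range is limited). The gripper opens to 85 mm and grips with 20 to 120 N. Pads are 22 mm wide; open, the fingers measure 114 mm over their backs; the gripper's body (76 mm by 85 mm) begins 54 mm behind the grasp point. The pads swing forward as they close: fully open they stand 13 mm farther back than shut.
Start: joints at [1.213, 0.241, 0.005, 1.335, 0, 1.571], TCP at [0.175, 0.468, 0.253] pointing down, gripper open.
Joint ranges: [-2.72, 2.72], [-1.05, 1.87], [-1.09, 1.28], [-1.99, 2.15], [-1.42, 1.44], [-3.14, 3.14]. Speed limits (rad/s): [2.79, 2.79, 3.14, 3.14, 3.14, 3.14].

## Interface

Orientations are given as a unit quaternion [x, y, z, w].
In Python, from workcell import bot gives the robot as it stands.
- The arm moves only by the shell command python3 -m inch 'ROWS'. ROWS is JSON, one flat list of numbers, 7 for each row, row after row: the shift along the world's x, y, z in mm, then the turn, a rotation vector about the world's x, y, z in rad, then the opening in per cent of the stroke, from 0 (shut) to 100 (fully open). A call has 1 to 8 rows; each row is the pose to reach, as a shift and turn from the pose commanded when the call began; what a row does not reach only later rows make up. A row lasts 1/12 s, in which the tool goes at most 41.7 mm and 7.16 degrees, less where a joint would pass 70% of its speed; a pose out of reach is approached as far as the arm can. A call with a gripper value outside its range is refused whole. The fingers move at their own pace and stop on an object; the grip force is fixed at half the most. Time passes only in rows, so rows that repeat a pose let the fingers close. It gives the time, the measured TCP pose, the force, the opening and the grip force at its end, in the units of the state.
- bot.get_obs(): the state, without advancing time (a new reading comes with each control period).
- bot.camera(name): name is "scene" or "top" or "wrist"; returns the picture (400x640x3 uint8, blue, green, red); there is no depth.
- bot.camera_info(name): a dict with "intrinsics" (3x3 intrinsics, pixels), "distortion" ([k1, k2, p1, p2, k3] as OpenCV has them; the pictures are not rectified), "camera_from_world" (4x4, takes a point from world to camera coordinates); the wrist camera has in their place "hand_eye" (4x4, takes a point from camera to tool coordinates, whose origin is the TCP and whose axes are the flange's). Camera axes: x right, y down, z forward; pixel columns grow to the right and rows downward; lengths in m; the calibration is good to about 2 mm. A picture is of the moment at which its call begins: read the wrist's pose just before it. camera_info takes no time and is no camera call.
- bot.job_done(): hands the job in; it is judged then, once.
Trained networks look in the newest picture that a camera, given by its name, has taken for a name from the list of things; names that differ only in an ending like _2 or _b are one class to them, and where a whole thing is asked for, a point or a joint stands for the part that bears it (a point fixed in the world has none). Each returns a list of dicts, best first, with "confidence" (0 to 1); they miss things now and then, are a little off and sometimes report something else, mostly with a low value. They report only what shows in the picture. A call takes as long as a camera call.
- bot.silhouettes(camera, target): "mask" (400x640 bool, what is visible of it) and "uv" ([column, row] in pixels, amid what is visible of it).
- bot.spot_point(camera, target): "uv" ([column, row] in pixels: a listed point, or the origin of a listed thing).
The state is a dict: "clock": time; "joint_pos": joint angles; "joint_vel": joint speeds; "tau": joint torques, N m; "eef_pos": TCP position; "tool_rot": TCP orientation; "ft_force": force on the tool from outside, world axes, zero at the start; "ft_torque": the same for the moment, N m; "grip_width": finger opening in m; "grasp_force": force on a finger pad.
Only numpy, scipy, OpenCV 4.12 (cv2) and the standard library are available. Lean on these libraries where they do the work, as an engineer would, in place of code of your own. Each camera call takes 0.05 s, during which the arm holds its last target. There are 200 camera calls.

## Task

Unhook the steel guard plate from the top of the white bench rocker (raise its lip-side edge to clear the lip, then draw it out of the slot) and lay it down flat inside the shallow steel tray without dropping it. Then pinch the tube carrier's two thumb tabs together to pull in its pins, lower it between the rocker's two arms and let go so that both pins spring fully home into the arms' recesses and the carrier hangs upright. Leave the other glassware and blocks standing where they are.

Things in the scene. Friction and masses are not known exactly. Their poses are not given: they have to be found in the camera images.
- yoke: White bench rocker, fixed. Origin on the bench midway between its two upright arms; x from motor housing to lip, y along the line of the recesses, z up. In mm here: base plate x -130..70, y -75..75, top z 10. Arms |y| 55..68, x -18..18, top z 90. Motor housing x -122..-62, y -70..70, top z 108.
- recess0 (a point): Centre of the blind recess in the inner face of the +y arm of the rocker (yoke frame 0, 60, 78 mm): 14 mm square, 10 deep; this point is 5 mm in from the inner face. Inner faces of the arms 110 mm apart. Axes as yoke.
- recess1 (a point): The same in the -y arm (yoke frame 0, -60, 78 mm).
- lip (a point): Top of the rocker's retaining lip (yoke frame 53, 0, 108 mm): lip 6 mm thick (x 50..56), y -40..40. On its housing side is a ledge (x 40..50, top z 92) that carries one edge of the guard, 16 mm below the lip's top.
- slot (a point): Middle of the mouth of the slot on the housing side of the rocker (yoke frame -48, 0, 97 mm), which holds the guard's other edge: ledge top z 92 (x -62..-44), fixed overhang above it x -62..-48, z 102..108, side stops |y| 47..51.
- guard_mid (a point): Guard: loose level steel plate 106 (x) by 88 (y) by 4 mm, about 130 g, over the gap between the arms, underside at z 92 of the yoke. Point over the plate's centre, 20 mm above its underside. x to the edge by the lip (2 mm from it); the -x edge reaches 10 mm under the slot's overhang. Raise the +x edge 0.2 to 0.3 rad about the -x edge, then draw it out along +x; it cannot be lifted level.
- guard_grip (a point): Centre of the guard's upright black handle, a fin 26 (x) by 12 (y) mm from the plate's top (4 mm) to 40 mm above its underside; 30 mm along the guard's +x from guard_mid, 22 mm above the underside. Pinch it across y.
- guard: The same guard; origin at the centre of the plate's underside, same axes.
- tray: Shallow open steel tray, fixed to the bench, outside 190 (x) by 150 (y) mm, 20 high, walls and floor 4 mm thick. Origin under its centre on the bench, z up. The guard fits flat inside with its long side along the tray's x, either way round.
- carrier_mid (a point): Tube carrier: loose white block on a steel foot with four black-capped tubes (tops 84 mm up), about 300 g, body 34 mm wide (x), 104 tall, 126 over its two pins. Point on the pin line midway between the relaxed pins, 52 mm above the underside, fixed to the main body; y to the fixed pin, z up. It hangs upright from its pins; either way round fits. Its end shoulders are 114 mm apart when free.
- tabs_mid (a point): Midway between the carrier's two relaxed steel thumb tabs, 26 mm below their tops and 26 mm above the pin line. Tabs: plates 18 (x) by 4 (y) mm, clear from 62 to 104 mm above the underside, outer faces at y +33 and -33; nothing outboard is above 62 mm. The +y one is on the main body, the -y one on the sliding end. Fully pinched: 42 mm over the tabs, 102 mm over the pins. Axes as carrier_mid.
- carrier: The same carrier's main body; origin at the centre of its underside, same axes.
- fixed_pin (a point): Tip of the fixed pin (8 mm round, 6 mm long, tapering to 4 mm), 63 mm along +y from carrier_mid. Seated, each pin stands 6 mm in its recess with the shoulders against the arms.
- sprung_pin (a point): Tip of the pin on the sliding end, same shape, 63 mm along -y from carrier_mid while relaxed.
- carrier_squeeze (a joint): How far the sliding end is pushed in, m: 0 relaxed, 0.024 fully pinched (hard stop), 0.004 when seated between the arms. Spring force 3 N at 0 rising to 9 N at 0.024.
- flask: Conical glass flask, 62 mm wide, 88 tall; a bystander. Origin at the centre of its underside.
- vial: Brown vial, 28 mm wide, 55 tall, near the carrier; a bystander. Origin at the centre of its underside.
- dishes_a: Stack of four culture dishes, 92 mm wide, 60 tall; a bystander. Origin at the centre of its underside.
- dishes_b: Stack of two culture dishes, 92 mm wide, 30 tall; a bystander. Origin at the centre of its underside.
- beaker: Glass beaker, 84 mm wide, 110 tall; a bystander. Origin at the centre of its underside.
- jar: White jar, 48 mm wide, 80 tall, beside the tray; a bystander. Origin at the centre of its underside.
- block: Plain tube block without pins or tabs, 34 by 75 mm, 84 tall, beside the tray: not the carrier; a bystander. Origin at the centre of its underside.

How it is judged:
By the outcome, as a careful person would: the job done as asked, in the order asked, and still so for the second after the job is handed in, with the robot touching nothing.
It also fails if it takes over 66 s, if anything falls off the work surface, if the arm or the gripper's body presses on something with over 40 N, if the wrist force passes 120 N, or if a joint passes its speed limit or range.

## Working session

There is one attempt and no reset: what is moved stays moved. The work goes in short steps, Python scripts to look and compute and a shell command to move; the robot and the scene stay as the last step left them, time stands still between calls to the robot, and variables do not carry over. Pictures are saved under pics/ and viewed, at most 10 in all, crops included, and the job is handed in when it is done.

```bash
ls; mkdir -p pics; cat > h.py <<'E'
import numpy as np, cv2
from workcell import bot
from scipy.spatial.transform import Rotation as R
def cam(name):
    i=bot.camera_info(name); K=np.array(i["intrinsics"]); D=np.array(i["distortion"])
    if name=="wrist":
        o=bot.get_obs(); T=np.eye(4); T[:3,:3]=R.from_quat(o["tool_rot"]).as_matrix(); T[:3,3]=o["eef_pos"]
        M=T@np.array(i["hand_eye"])
    else: M=np.linalg.inv(np.array(i["camera_from_world"]))
    return K,D,M
def ray(c,uv):
    K,D,M=c
    p=cv2.undistortPoints(np.array([[uv]],float),K,D)[0,0]
    d=M[:3,:3]@np.array([p[0],p[1],1]); return M[:3,3],d/np.linalg.norm(d)
def atz(c,uv,z):
    o,d=ray(c,uv); return o+d*(z-o[2])/d[2]
def proj(c,P):
    K,D,M=c; W=np.linalg.inv(M)
    return cv2.projectPoints(np.array(P,float).reshape(-1,3),cv2.Rodrigues(W[:3,:3])[0],W[:3,3],K,D)[0].reshape(-1,2)
def tri(rs):
    A=np.zeros((3,3));b=np.zeros(3)
    for o,d in rs:
        P=np.eye(3)-np.outer(d,d);A+=P;b+=P@o
    X=np.linalg.solve(A,b); return X,max(np.linalg.norm((np.eye(3)-np.outer(d,d))@(X-o)) for o,d in rs)
E
python3 - <<'E'
from h import *
C={n:cam(n) for n in("scene","top")}
ims=[bot.camera(n) for n in C]
for n,im in zip(C,ims): cv2.imwrite(f"pics/{n}0.png",im); print(n,C[n][2][:3,3].round(3))
for t in "recess0 recess1 lip slot guard_mid guard_grip guard yoke tray carrier_mid tabs_mid fixed_pin sprung_pin carrier".split():
    rs=[];s=""
    for n in C:
        d=bot.spot_point(n,t)
        if d:
            s+=f" {n}:{np.round(d[0]['uv'],0)} {d[0]['confidence']:.2f}"; rs.append(ray(C[n],d[0]['uv']))
    if len(rs)==2:
        X,e=tri(rs); s+=f" -> {X.round(4)} err {e:.4f}"
    print(t,s)
E
```

```text
pics
scene [ 1.001 -0.649  0.673]
top [0.418 0.018 1.372]
recess0  scene:[337. 212.] 0.70 top:[366. 201.] 0.93 -> [ 0.5876 -0.0694  0.1291] err 0.0500
recess1  scene:[337. 212.] 0.70 top:[366. 201.] 0.93 -> [ 0.5876 -0.0694  0.1291] err 0.0500
lip  top:[352. 171.] 0.86
slot  scene:[308. 208.] 0.89 top:[343. 208.] 0.89 -> [ 0.5291 -0.0299  0.0945] err 0.0026
guard_mid  scene:[314. 208.] 0.68 top:[348. 192.] 0.90 -> [ 0.5692 -0.0476  0.1222] err 0.0038
guard_grip  scene:[327. 215.] 0.95 top:[349. 183.] 0.83 -> [ 0.601  -0.047   0.1136] err 0.0024
guard  scene:[316. 216.] 0.68 top:[345. 190.] 0.95 -> [ 0.575  -0.0422  0.0972] err 0.0060
yoke  scene:[319. 246.] 0.83 top:[344. 196.] 0.87 -> [ 0.5744 -0.0384 -0.009 ] err 0.0004
tray  scene:[359. 173.] 0.69 top:[221. 225.] 0.65 -> [0.4818 0.3379 0.0032] err 0.0023
carrier_mid  scene:[215. 277.] 0.57 top:[433. 226.] 0.74 -> [ 0.4769 -0.3037  0.0421] err 0.0036
tabs_mid  scene:[216. 269.] 0.61 top:[439. 226.] 0.80 -> [ 0.4811 -0.3096  0.0725] err 0.0051
fixed_pin  scene:[241. 274.] 0.79 top:[421. 209.] 0.91 -> [ 0.5253 -0.2681  0.049 ] err 0.0033
sprung_pin  scene:[188. 276.] 0.81 top:[448. 241.] 0.50 -> [ 0.4322 -0.3451  0.0528] err 0.0014
carrier  scene:[219. 290.] 0.78 top:[430. 225.] 0.96 -> [ 0.4809 -0.306   0.0014] err 0.0022
```

```bash
python3 - <<'E'
import cv2,numpy as np
a=cv2.imread("pics/top0.png");s=cv2.imread("pics/scene0.png")
cv2.imwrite("pics/v1.png",cv2.resize(a[100:340,160:500],None,fx=2.35,fy=2.35,interpolation=cv2.INTER_CUBIC))
cv2.imwrite("pics/v2.png",s[100:340,130:460].repeat(2,0).repeat(2,1))
E
```

```text
(no output)
```

View pics/v1.png

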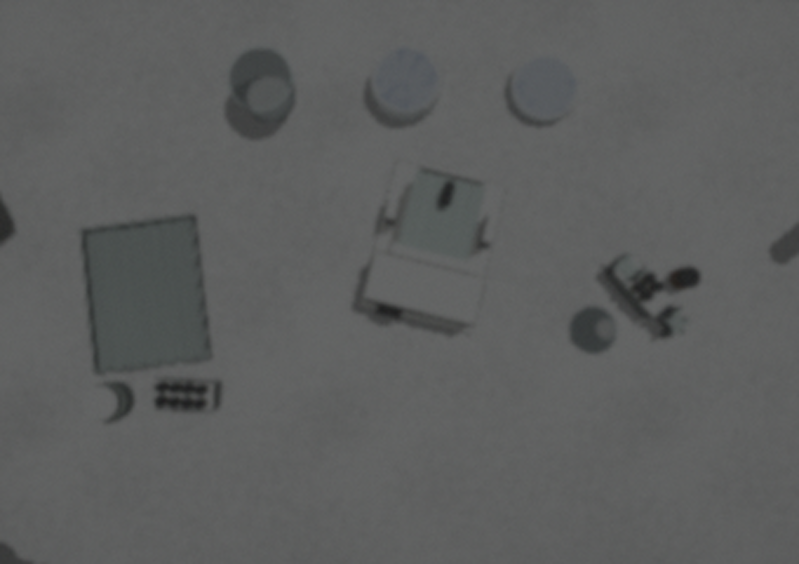

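View pics/v2.png

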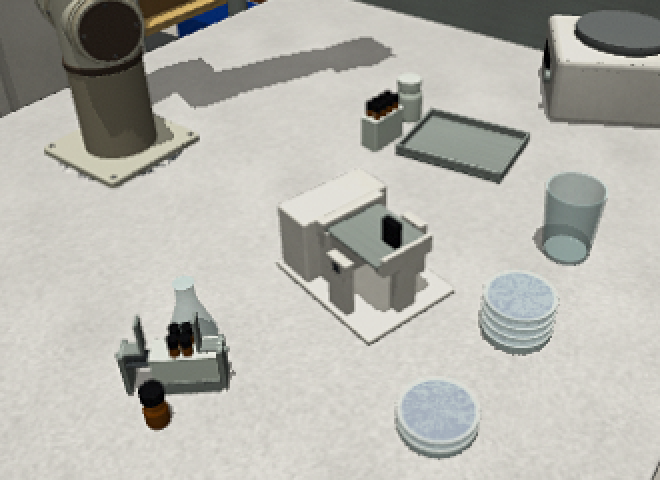

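The top view (v1, 2.35x crop from (160,100)) shows the tray left at about (147,295), the yoke in the middle with the handle at (446,195), and the carrier at right around (640,297). The flask and vial sit either side of the carrier. The scene view (v2) agrees with this, and the tray is empty.

```bash
python3 - <<'E'
from h import *
o=bot.get_obs(); print(R.from_quat(o["tool_rot"]).as_matrix().round(3), o["clock"],o["eef_pos"])
print(np.array(bot.camera_info("wrist")["hand_eye"]).round(3), np.array(bot.camera_info("wrist")["intrinsics"]).round(0))
c=cam("top")
for n,h in(("tray",.02),("guard",.105)):
    m=bot.silhouettes("top",n)[0]["mask"].astype(np.uint8)
    k=max(cv2.findContours(m,0,2)[0],key=cv2.contourArea)
    b=cv2.boxPoints(cv2.minAreaRect(k)); P=np.array([atz(c,p,h) for p in b]); print(n,P.round(3),P.mean(0).round(3))
    for i in (0,1):
        v=P[i+1]-P[i]; print(np.linalg.norm(v).round(3),np.arctan2(v[1],v[0]).round(3))
E
```

```text
[[-0.937  0.35  -0.   ]
 [ 0.35   0.937  0.   ]
 [ 0.     0.    -1.   ]] 1.5 [0.17510059 0.4683419  0.25331248]
[[ 0.    -0.953 -0.304  0.078]
 [ 1.     0.    -0.     0.   ]
 [ 0.    -0.304  0.953 -0.121]
 [ 0.     0.     0.     1.   ]] [[300.   0. 322.]
 [  0. 300. 201.]
 [  0.   0.   1.]]
tray [[0.572 0.427 0.02 ]
 [0.59  0.271 0.02 ]
 [0.396 0.246 0.02 ]
 [0.379 0.399 0.02 ]] [0.484 0.336 0.02 ]
0.157 -1.46
0.195 -3.013
guard [[ 0.535  0.008  0.105]
 [ 0.632 -0.014  0.105]
 [ 0.612 -0.1    0.105]
 [ 0.516 -0.078  0.105]] [ 0.574 -0.046  0.105]
0.099 -0.222
0.088 -1.795
```

```bash
python3 -m inch '[200,-256,0,0,0,0.07,100,200,-256,0,0,0,0.07,100,200,-256,0,0,0,0.07,100,200,-256,0,0,0,0.07,100,200,-256,0,0,0,0.07,100,200,-256,0,0,0,0.07,100,200,-256,0,0,0,0.07,100,200,-256,0,0,0,0.07,100]'; python3 -m inch '[200,-256,0,0,0,0.066,100,200,-256,0,0,0,0.066,100,200,-256,0,0,0,0.066,100,200,-256,0,0,0,0.066,100,200,-256,0,0,0,0.066,100,200,-256,0,0,0,0.066,100,200,-256,0,0,0,0.066,100,200,-256,0,0,0,0.066,100]'; python3 -m inch '[0,0,0,0,0,0,100,0,0,0,0,0,0,100]'
cat > w.py <<'E'
import sys
from h import *
def look(name,targets):
    o=bot.get_obs(); c=cam("wrist"); im=bot.camera("wrist"); cv2.imwrite(f"pics/{name}.png",im)
    for t,z in targets:
        for d in bot.spot_point("wrist",t)[:2]:
            print(t,np.round(d['uv'],0),round(d['confidence'],2),atz(c,d['uv'],z).round(4))
    return c,im
E
python3 - <<'E'
from w import *
c,im=look("w1",[("lip",.108),("slot",.097),("guard_mid",.112),("guard_grip",.114),("recess0",.078),("recess1",.078),("yoke",0)])
m=bot.silhouettes("wrist","guard")
print(bot.get_obs()["eef_pos"],bot.get_obs()["ft_force"])
E
```

```text
clock: 2.27
eef_pos: [0.3764, 0.21, 0.2536]
tool_rot: [0.144, 0.99, 0.0, 0.001]
ft_force: [1.2, 0.3, 0.1]
grip_width: 0.0855
grasp_force: 0.0
clock: 2.93
eef_pos: [0.5765, -0.0465, 0.2531]
tool_rot: [0.112, 0.994, -0.0, 0.0]
ft_force: [0.3, 0.7, 0.3]
grip_width: 0.0857
grasp_force: 0.0
clock: 3.1
eef_pos: [0.5756, -0.0454, 0.2523]
tool_rot: [0.112, 0.994, 0.0, -0.001]
ft_force: [1.1, -0.1, -0.1]
grip_width: 0.0854
grasp_force: 0.0
lip [321. 244.] 0.92 [ 0.6234 -0.0577  0.108 ]
lip [263. 187.] 0.7 [ 0.5566 -0.0966  0.108 ]
slot [323. 141.] 0.69 [ 0.5297 -0.0344  0.097 ]
guard_mid [323. 191.] 0.6 [ 0.571  -0.0438  0.112 ]
guard_mid [ 59. 148.] 0.53 [ 0.483  -0.2576  0.112 ]
guard_grip [322. 222.] 0.87 [ 0.5999 -0.0511  0.114 ]
recess0 [382. 191.] 0.94 [0.5941 0.013  0.078 ]
recess0 [261. 186.] 0.9 [ 0.5617 -0.1055  0.078 ]
recess1 [382. 191.] 0.94 [0.5941 0.013  0.078 ]
recess1 [261. 186.] 0.9 [ 0.5617 -0.1055  0.078 ]
[ 0.5748641  -0.04282315  0.25378203] [-0.36737094  0.24511448  0.47260924]
```

View pics/w1.png

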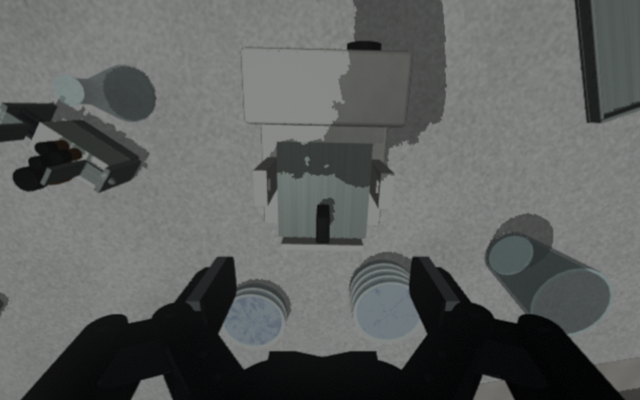

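The wrist view shows the yoke centred, with handle at (323,222), lip at row 243 and the housing's back edge at row 50. Its edges tilt slightly, so the yaw needs refining.

```bash
python3 - <<'E'
from w import *
c=cam("wrist"); im=cv2.GaussianBlur(cv2.imread("pics/w1.png"),(3,3),0).max(2).astype(float)
def edge(us,v0,v1,z,s):
    P=[]
    for u in us:
        g=s*np.diff(im[v0:v1,u]); P.append(atz(c,(u,v0+np.argmax(g)+.5),z)[:2])
    P=np.array(P); vx,vy,x,y=cv2.fitLine(P.astype(np.float32),cv2.DIST_HUBER,0,.001,.001).ravel()
    print("yaw",round((np.arctan2(vy,vx)+np.pi)%np.pi-np.pi/2,4),"through",x.round(4),y.round(4))
edge(range(250,335),40,60,.108,1)
edge(range(250,340),115,132,.108,-1)
edge(range(290,316),232,240,.108,-1); edge(range(332,355),234,244,.108,-1)
edge(range(290,360),240,248,.108,-1)
m=bot.silhouettes("wrist","guard_grip")
for d in bot.silhouettes("wrist","guard")[:1]:
    mm=d["mask"].astype(np.uint8);print(mm.sum(),cv2.boundingRect(mm))
cv2.imwrite("pics/w1c.png",cv2.resize(cv2.imread("pics/w1.png")[130:260,230:420],None,fx=4,fy=4,interpolation=cv2.INTER_CUBIC))
E
```

```text
yaw -0.2462 through 0.4509 -0.0431
yaw -0.2459 through 0.5056 -0.059
yaw -0.2202 through 0.612 -0.0738
yaw -0.2201 through 0.6215 -0.0362
yaw -0.2201 through 0.622 -0.0485
1722 (0, 102, 57, 41)
```

View pics/w1c.png

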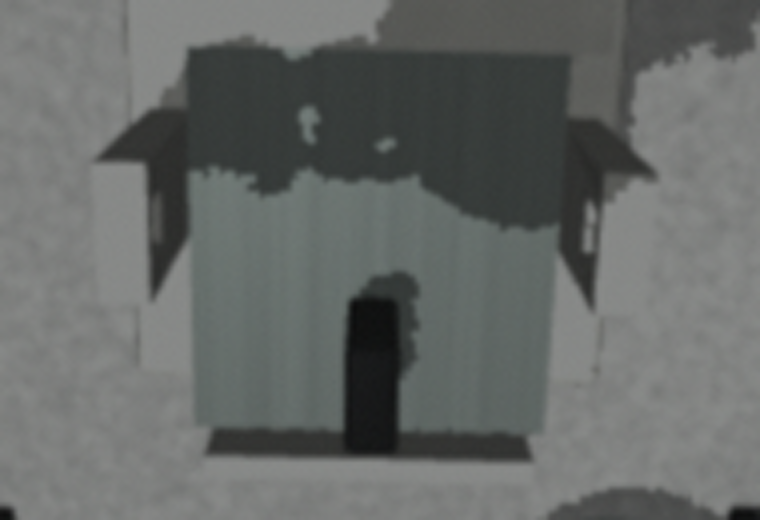

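The crop shows the handle's top face at roughly u 316.5–329.5, v 216–242. Plate edges are parallel to the yoke, whose yaw is about -0.24.

```bash
python3 - <<'E'
from w import *
c=cam("wrist")
# plate edges (crop/4 + offset), z=.096
f=lambda x,y,z:atz(c,(230+x/4,130+y/4),z)
q=[f(346,345,.132),f(398,347,.132),f(345,452,.132),f(398,452,.132)]
print(np.round(q,4),np.mean(q,0).round(4))
a,b=f(192,180,.096),f(196,425,.096);e,g=f(560,200,.096),f(546,430,.096)
for p,r in((a,b),(e,g)): print(p.round(4),r.round(4),np.arctan2(*(r-p)[1::-1]).round(4))
print(((b+g)/2).round(4))
E
```

```text
[[ 0.5866 -0.0507  0.132 ]
 [ 0.5895 -0.0399  0.132 ]
 [ 0.6112 -0.0566  0.132 ]
 [ 0.6138 -0.0451  0.132 ]] [ 0.6002 -0.0481  0.132 ]
[ 0.551  -0.0806  0.096 ] [ 0.6123 -0.0962  0.096 ] -0.2496
[0.5748 0.0036 0.096 ] [ 0.633  -0.0101  0.096 ] -0.2317
[ 0.6227 -0.0532  0.096 ]
```

```bash
python3 -m inch '[25,-4,-40,0,0,-0.02,60,25,-4,-80,0,0,-0.02,50,25,-4,-115,0,0,-0.02,45,25,-4,-130,0,0,-0.02,45,25,-4,-130,0,0,-0.02,45,25,-4,-130,0,0,-0.02,45]'
python3 - <<'E'
from w import *
print(bot.get_obs()["eef_pos"]); im=bot.camera("wrist"); cv2.imwrite("pics/w2.png",im[100:400,140:500])
E
```

```text
clock: 4.15
eef_pos: [0.5995, -0.0475, 0.1223]
tool_rot: [0.121, 0.993, -0.0, -0.001]
ft_force: [1.0, -0.1, 0.8]
grip_width: 0.0385
grasp_force: 0.0
[ 0.59954669 -0.04748856  0.12234812]
```

View pics/w2.png

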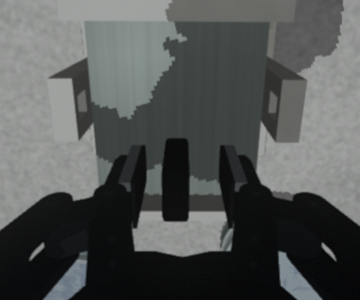

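The pads straddle the handle, but it sits about 3 mm toward -y of centre. I'll shift over and close.

```bash
python3 -m inch '[-1,-3,0,0,0,0,45,-1,-3,0,0,0,0,20,-1,-3,0,0,0,0,0,-1,-3,0,0,0,0,0,-1,-3,0,0,0,0,0,-1,-3,0,0,0,0,0]'; python3 - <<'E'
from w import *
o=bot.get_obs(); print(o["eef_pos"],o["ft_force"],o["ft_torque"])
yaw=-.24; ax=R.from_euler('z',yaw).apply([0,1,0])
x=np.array([np.cos(yaw),np.sin(yaw),0])
h=o["eef_pos"]; piv=h+x*-83+0 if 0 else h-x*.083+np.array([0,0,.092-h[2]])
for t in (.06,.12,.18,.25):
    r=R.from_rotvec(-t*ax); s=piv+r.apply(h-piv)-h; print((s*1e3).round(1),(-t*ax).round(4))
print((x*1e3).round())
E
```

```text
clock: 4.7
eef_pos: [0.5997, -0.0508, 0.1243]
tool_rot: [0.121, 0.993, -0.0, 0.001]
ft_force: [-0.9, -0.6, 5.6]
grip_width: 0.0114
grasp_force: 59.2
[ 0.59968806 -0.05078613  0.12429156] [-0.88128065 -0.62397853  5.56964999] [-0.04274658  0.17502977  0.02329542]
[-2.   0.5  4.9] [-0.0143 -0.0583 -0.    ]
[-4.3  1.1  9.7] [-0.0285 -0.1166 -0.    ]
[-6.9  1.7 14.3] [-0.0428 -0.1748 -0.    ]
[-10.3   2.5  19.5] [-0.0594 -0.2428 -0.    ]
[ 971. -238.    0.]
```

```bash
python3 -m inch '[-2,0.5,6,-0.0143,-0.0583,0,0,-4.3,1.1,11,-0.0285,-0.1166,0,0,-7,1.7,15.5,-0.0428,-0.1748,0,0,-10.3,2.5,20.8,-0.0594,-0.2428,0,0,-10.3,2.5,20.8,-0.0594,-0.2428,0,0,-10.3,2.5,20.8,-0.0594,-0.2428,0,0]'; python3 -c "
from w import *
o=bot.get_obs();print(o['eef_pos'],o['ft_torque']);cv2.imwrite('pics/s3.png',cv2.resize(bot.camera('scene')[150:280,240:400],None,fx=4,fy=4,interpolation=2))"
```

```text
clock: 5.2
eef_pos: [0.5878, -0.0478, 0.1442]
tool_rot: [0.119, 0.985, -0.015, 0.123]
ft_force: [-0.5, -0.3, -1.2]
grip_width: 0.0113
grasp_force: 58.5
[ 0.58776773 -0.04784101  0.14422202] [0.06912035 0.2850733  0.02431948]
```

View pics/s3.png

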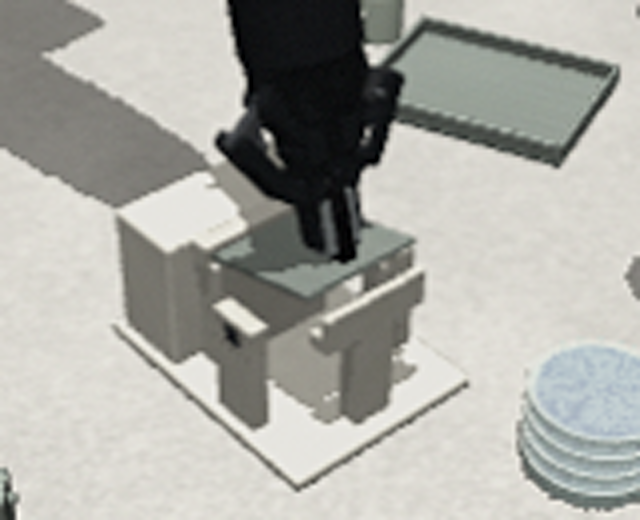

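The guard is tilted with its +x edge clear above the lip, and forces are tiny. Now I'll draw it out and lift.

```bash
python3 -m inch '[6,-1.5,0.5,0,0,0,0,12,-3,0.5,0,0,0,0,18,-4.5,0.5,0,0,0,0,24,-6,1,0,0,0,0,24,-6,1,0,0,0,0,24,-6,20,0,0,0,0,24,-6,45,0,0,0,0,24,-6,70,0,0,0,0]'; python3 -m inch '[0,0,40,0.02,0.08,0,0,0,0,60,0.04,0.16,0,0,0,0,60,0.0594,0.2428,0,0,0,0,60,0.0594,0.2428,0,0,0,0,60,0.0594,0.2428,0,0]'
```

```text
clock: 5.92
eef_pos: [0.6121, -0.0542, 0.2134]
tool_rot: [0.12, 0.985, -0.015, 0.122]
ft_force: [0.2, 0.5, -0.9]
grip_width: 0.011
grasp_force: 58.5
clock: 6.33
eef_pos: [0.6142, -0.0546, 0.2722]
tool_rot: [0.121, 0.993, -0.0, -0.0]
ft_force: [-0.7, 0.5, -0.5]
grip_width: 0.0112
grasp_force: 58.5
```

```bash
python3 -m inch '[-50,198,-10,0,0,0.18,0,-50,198,-10,0,0,0.18,0,-50,198,-10,0,0,0.18,0,-50,198,-10,0,0,0.18,0,-50,198,-10,0,0,0.18,0]'; python3 -m inch '[-51,198,-60,0,0,0.18,0,-51,198,-60,0,0,0.18,0,-51,198,-60,0,0,0.18,0,-51,198,-60,0,0,0.18,0,-51,198,-60,0,0,0.18,0,-51,198,-130,0,0,0.18,0,-51,198,-130,0,0,0.18,0,-51,198,-130,0,0,0.18,0]'; python3 -c "
from w import *
o=bot.get_obs();print(o['eef_pos'],o['ft_torque'],R.from_quat(o['tool_rot']).as_matrix().round(3)[:2,:2]);cv2.imwrite('pics/t4.png',cv2.resize(bot.camera('top')[160:300,160:300],None,fx=4,fy=4,interpolation=2))"
```

```text
clock: 6.75
eef_pos: [0.5606, 0.1456, 0.2634]
tool_rot: [0.031, 1.0, 0.0, 0.0]
ft_force: [0.9, 0.1, -1.6]
grip_width: 0.011
grasp_force: 58.7
clock: 7.42
eef_pos: [0.5057, 0.3398, 0.1264]
tool_rot: [-0.06, 0.998, -0.003, -0.006]
ft_force: [-1.2, -1.5, -2.9]
grip_width: 0.0114
grasp_force: 58.7
[0.50566285 0.33981428 0.12639244] [-0.07227386  0.08691744 -0.05892035] [[-0.993 -0.121]
 [-0.121  0.993]]
```

View pics/t4.png

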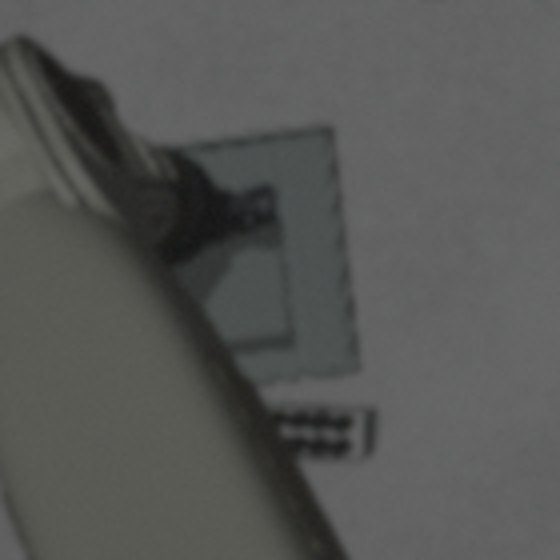

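The top view shows the plate well inside the tray outline. Next I'll settle, then lower.

```bash
python3 -m inch '[0,0,-20,0,0,0,0,0,0,-60,0,0,0,0,0,0,-70,0,0,0,0,0,0,-70,0,0,0,0,0,0,-70,0,0,0,0]'
```

```text
clock: 7.88
eef_pos: [0.5122, 0.3414, 0.0656]
tool_rot: [-0.059, 0.998, 0.0, 0.0]
ft_force: [1.2, 0.2, -0.2]
grip_width: 0.0114
grasp_force: 58.8
```

```bash
python3 -m inch '[0,0,-12,0,0,0,0,0,0,-22,0,0,0,0,0,0,-25,0,0,0,0,0,0,-27,0,0,0,0,0,0,-27,0,0,0,0]'; python3 -m inch '[0,0,-1,0,0,0,0,0,0,-2,0,0,0,0,0,0,-2,0,0,0,0]'
```

```text
clock: 8.3
eef_pos: [0.512, 0.3418, 0.0375]
tool_rot: [-0.059, 0.998, 0.0, 0.0]
ft_force: [-0.1, -0.1, -1.7]
grip_width: 0.0109
grasp_force: 58.8
clock: 8.55
eef_pos: [0.5123, 0.3422, 0.0363]
tool_rot: [-0.059, 0.998, 0.0, 0.001]
ft_force: [-0.7, -1.7, 3.8]
grip_width: 0.0112
grasp_force: 59.5
```

```bash
python3 -m inch '[0,0,-0.5,0,0,0,0,0,0,-0.5,0,0,0,0]'; python3 -m inch '[0,0,0,0,0,0,10,0,0,0,0,0,0,20,0,0,0,0,0,0,35,0,0,0,0,0,0,60,0,0,10,0,0,0,60,0,0,50,0,0,0,60,0,0,90,0,0,0,60,0,0,130,0,0,0,60]'; python3 -m inch '[-10,-40,165,0,0,0,100,-10,-40,165,0,0,0,100,-10,-40,165,0,0,0,100,-10,-40,165,0,0,0,100,-10,-40,165,0,0,0,100,-10,-40,165,0,0,0,100]'; python3 -c "
from w import *
print(bot.get_obs()['eef_pos'])
o=bot.get_obs();cv2.imwrite('pics/w5.png',bot.camera('wrist'))"
```

```text
clock: 8.72
eef_pos: [0.5123, 0.3422, 0.0363]
tool_rot: [-0.059, 0.998, 0.0, 0.001]
ft_force: [-2.1, -1.9, 6.6]
grip_width: 0.011
grasp_force: 60.1
clock: 9.38
eef_pos: [0.5112, 0.3414, 0.1659]
tool_rot: [-0.059, 0.998, -0.0, -0.001]
ft_force: [1.0, 1.0, -0.3]
grip_width: 0.0512
grasp_force: 0.0
clock: 9.88
eef_pos: [0.503, 0.302, 0.3346]
tool_rot: [-0.059, 0.998, 0.002, 0.004]
ft_force: [0.3, 0.4, -1.1]
grip_width: 0.0855
grasp_force: 0.0
[0.50299453 0.30199074 0.33464334]
```

View pics/w5.png

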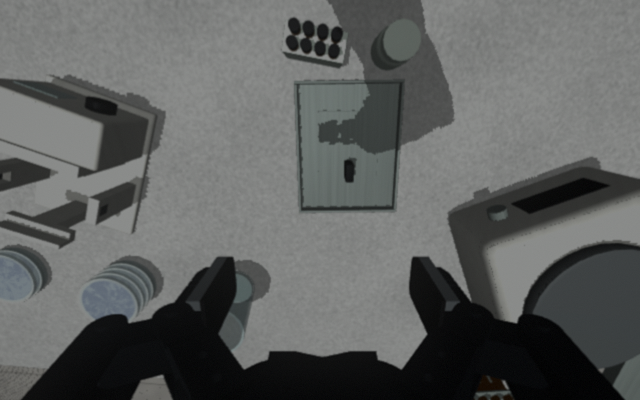

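The guard lies flat in the tray, with its handle at (350,170). I'll view the bare yoke next.

```bash
python3 -m inch '[35,-180,-40,0,0,-0.18,100,35,-180,-40,0,0,-0.18,100,35,-180,-40,0,0,-0.18,100,35,-180,-40,0,0,-0.18,100,35,-180,-40,0,0,-0.18,100]'; python3 -m inch '[33,-167,-50,0,0,-0.185,100,33,-167,-50,0,0,-0.185,100,33,-167,-50,0,0,-0.185,100,33,-167,-50,0,0,-0.185,100,33,-167,-50,0,0,-0.185,100,33,-167,-50,0,0,-0.185,100,33,-167,-50,0,0,-0.185,100]';  python3 - <<'E'
from w import *
c,im=look("w6",[("lip",.108),("slot",.097),("recess0",.078),("yoke",0)])
print(c[2].round(4).tolist())
cv2.imwrite("pics/w6c.png",cv2.resize(im[30:250,220:430],None,fx=3.7,fy=2.7,interpolation=cv2.INTER_CUBIC))
E
```

```text
clock: 10.35
eef_pos: [0.5356, 0.1179, 0.286]
tool_rot: [0.032, 0.999, -0.002, -0.003]
ft_force: [0.4, 1.1, 0.0]
grip_width: 0.0853
grasp_force: 0.0
clock: 10.93
eef_pos: [0.5688, -0.0452, 0.2375]
tool_rot: [0.124, 0.992, 0.0, -0.002]
ft_force: [0.2, 0.3, -0.2]
grip_width: 0.0854
grasp_force: 0.0
lip [325. 258.] 0.69 [ 0.6243 -0.0563  0.108 ]
lip [517. 261.] 0.53 [0.6711 0.1167 0.108 ]
slot [326. 153.] 0.65 [ 0.5317 -0.0325  0.097 ]
recess0 [386. 200.] 0.85 [0.5931 0.0133 0.078 ]
recess0 [264. 199.] 0.81 [ 0.5627 -0.1023  0.078 ]
yoke [326. 176.] 0.63 [ 0.5731 -0.0415  0.    ]
[[0.2453, 0.9249, 0.2905, 0.4937], [0.9694, -0.234, -0.0737, -0.026], [-0.0002, 0.2997, -0.954, 0.3591], [0.0, 0.0, 0.0, 1.0]]
```

View pics/w6c.png

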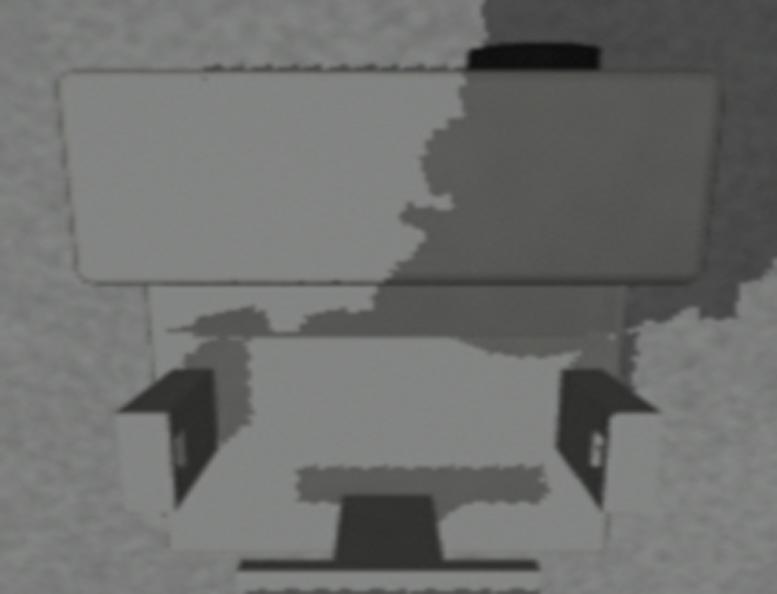

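The crop shows crisp corners on the housing top, arm tops and lip. I'll fit the yoke pose to them.

```bash
python3 - <<'E'
from w import *
from scipy.optimize import least_squares
c=cam("wrist")
pts=[((60,72),(-122,-70,108)),((718,72),(-122,70,108)),((703,283),(-62,70,108)),((76,283),(-62,-70,108)),
((118,411),(-18,-68,90)),((168,411),(-18,-55,90)),((177,511),(18,-55,90)),((609,411),(-18,55,90)),((658,411),(-18,68,90)),((603,511),(18,55,90)),((238,571),(50,-40,108)),((539,571),(50,40,108))]
uv=np.array([[220+a/3.7,30+b/2.7] for (a,b),_ in pts]); X=np.array([q for _,q in pts])/1e3
def f(p): return (proj(c,R.from_euler('z',p[2]).apply(X)+[p[0],p[1],p[3]])-uv).ravel()
s=least_squares(f,[.575,-.044,-.24,0],loss='huber'); print(s.x.round(4)); print(s.fun.reshape(-1,2).round(1).tolist())
E
```

```text
[ 0.5784 -0.0428 -0.2436 -0.002 ]
[[-1.4, -0.1], [2.1, -0.2], [-0.7, 0.9], [0.8, 0.9], [0.4, -0.4], [0.8, -0.4], [0.5, -1.4], [-0.8, -0.4], [-0.1, -0.4], [-1.4, -1.4], [-1.5, 14.8], [1.6, 14.8]]
```

```bash
python3 -m inch '[-45,-132,10,0,0,-0.32,100,-45,-132,10,0,0,-0.32,100,-45,-132,10,0,0,-0.32,100,-45,-132,10,0,0,-0.32,100]'; python3 -m inch '[-44,-131,5,0,0,-0.316,100,-44,-131,5,0,0,-0.316,100,-44,-131,5,0,0,-0.316,100,-44,-131,5,0,0,-0.316,100,-44,-131,5,0,0,-0.316,100,-44,-131,5,0,0,-0.316,100]';  python3 - <<'E'
from w import *
c,im=look("w7",[("tabs_mid",.078),("carrier_mid",.052),("fixed_pin",.052),("sprung_pin",.052),("carrier",0),("vial",0),("flask",0)])
cv2.imwrite("pics/w7c.png",cv2.resize(im[60:330,140:500],None,fx=2.2,fy=2.2,interpolation=cv2.INTER_CUBIC))
E
```

```text
clock: 11.52
eef_pos: [0.5237, -0.18, 0.2507]
tool_rot: [0.282, 0.96, -0.001, 0.001]
ft_force: [0.4, 0.1, -0.5]
grip_width: 0.0855
grasp_force: 0.0
clock: 12.02
eef_pos: [0.4809, -0.3079, 0.2548]
tool_rot: [0.427, 0.904, 0.0, 0.0]
ft_force: [-0.3, 0.2, -0.1]
grip_width: 0.0855
grasp_force: 0.0
tabs_mid [319. 184.] 0.85 [ 0.4773 -0.3083  0.078 ]
carrier_mid [322. 183.] 0.75 [ 0.4829 -0.3116  0.052 ]
carrier_mid [319. 186.] 0.71 [ 0.4823 -0.3158  0.052 ]
fixed_pin [378. 180.] 0.89 [ 0.5283 -0.2689  0.052 ]
sprung_pin [267. 179.] 0.73 [ 0.433 -0.346  0.052]
carrier [321. 171.] 0.73 [ 0.4802 -0.3101  0.    ]
carrier [318. 187.] 0.54 [ 0.4908 -0.3282  0.    ]
vial [311. 208.] 0.97 [ 0.5014 -0.3567  0.    ]
flask [326. 106.] 0.58 [ 0.436  -0.2452  0.    ]
```

View pics/w7c.png

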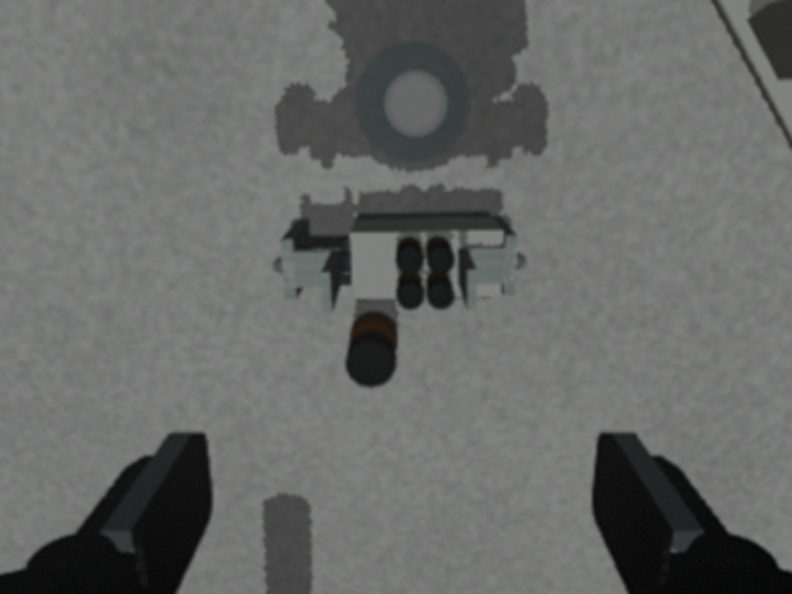

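The view shows the pins at about (275,263) and (520,261), with the tabs between them. The flask is above and the vial below, both clear of the fingers. Next I'll descend and check.

```bash
python3 -m inch '[-1,-1,-40,0,0,-0.01,100,-1,-1,-80,0,0,-0.01,100,-1,-1,-115,0,0,-0.01,100,-1,-1,-115,0,0,-0.01,100,-1,-1,-115,0,0,-0.01,100]'; python3 - <<'E'
from w import *
c,im=look("w8",[("tabs_mid",.078),("carrier_mid",.052),("fixed_pin",.052),("sprung_pin",.052)])
print(bot.get_obs()["eef_pos"])
cv2.imwrite("pics/w8c.png",cv2.resize(im[100:400,140:500],None,fx=2,fy=2,interpolation=cv2.INTER_CUBIC))
E
```

```text
clock: 12.83
eef_pos: [0.4785, -0.308, 0.1381]
tool_rot: [0.431, 0.902, 0.0, -0.003]
ft_force: [0.9, -0.8, -0.0]
grip_width: 0.0854
grasp_force: 0.0
tabs_mid [321. 231.] 0.97 [ 0.4778 -0.3086  0.078 ]
carrier_mid [323. 219.] 0.75 [ 0.4793 -0.3085  0.052 ]
fixed_pin [334. 109.] 0.72 [ 0.4367 -0.2436  0.052 ]
fixed_pin [410. 219.] 0.67 [ 0.5298 -0.2685  0.052 ]
sprung_pin [239. 222.] 0.89 [ 0.4323 -0.3495  0.052 ]
[ 0.48154358 -0.31019932  0.1425696 ]
```

View pics/w8c.png

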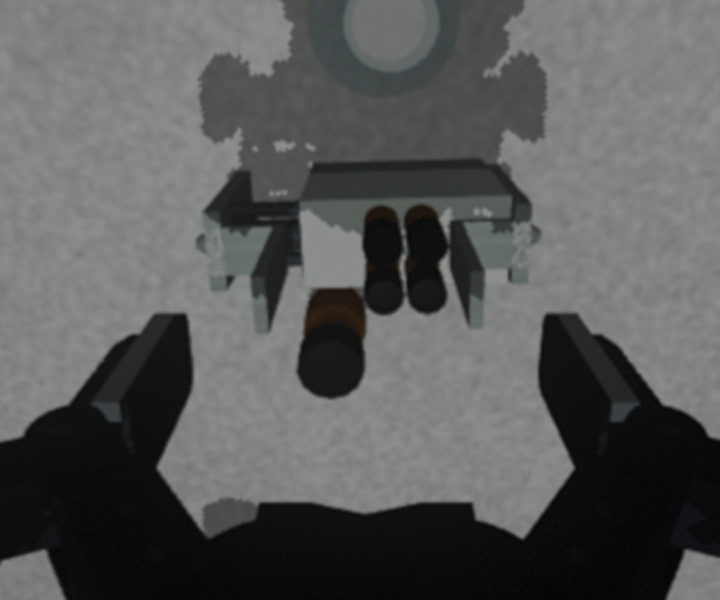

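```bash
python3 -m inch '[0,0,-30,0,0,0,100,0,0,-45,0,0,0,100,0,0,-52,0,0,0,100,0,0,-52,0,0,0,100,0,0,-52,0,0,0,100]'; python3 -m inch '[0,0,0,0,0,0,70,0,0,0,0,0,0,60,0,0,0,0,0,0,50,0,0,0,0,0,0,40,0,0,0,0,0,0,40,0,0,0,0,0,0,40,0,0,0,0,0,0,40]'
```

```text
clock: 13.5
eef_pos: [0.4804, -0.3096, 0.0887]
tool_rot: [0.432, 0.902, -0.0, 0.001]
ft_force: [-0.2, 0.9, -0.4]
grip_width: 0.0857
grasp_force: 0.0
clock: 14.08
eef_pos: [0.4855, -0.3091, 0.0932]
tool_rot: [0.431, 0.902, 0.002, 0.007]
ft_force: [4.2, 5.9, 15.1]
grip_width: 0.0402
grasp_force: 60.7
```

```bash
python3 -m inch '[0,0,2,0,0,0,40,0,0,3,0,0,0,40]';python3 -m inch '[0,0,20,0,0,0,40,0,0,40,0,0,0,40,0,0,60,0,0,0,40,0,0,80,0,0,0,40,0,0,80,0,0,0,40,0,0,80,0,0,0,40]'; python3 - <<'E'
from w import *
o=bot.get_obs();print(o["eef_pos"],o["ft_force"],o["ft_torque"],o["grip_width"])
c,im=look("w9",[("tabs_mid",.16),("fixed_pin",.16),("sprung_pin",.16)])
cv2.imwrite("pics/w9c.png",np.hstack([im[100:400,140:500],bot.camera("scene")[130:430,90:450]]))
E
```

```text
clock: 14.25
eef_pos: [0.482, -0.3097, 0.093]
tool_rot: [0.431, 0.902, 0.0, 0.003]
ft_force: [1.5, 1.3, 2.3]
grip_width: 0.0396
grasp_force: 61.5
clock: 14.75
eef_pos: [0.4798, -0.3096, 0.1707]
tool_rot: [0.432, 0.902, -0.0, 0.0]
ft_force: [0.5, 0.7, -3.6]
grip_width: 0.0398
grasp_force: 61.8
[ 0.47977321 -0.30958001  0.17068774] [ 0.50660983  0.67625632 -3.63277241] [ 0.03978685 -0.05645921 -0.00791193] 0.039777051280660315
tabs_mid [296. 259.] 0.62 [ 0.4655 -0.3127  0.16  ]
fixed_pin [409. 241.] 0.65 [ 0.5023 -0.2711  0.16  ]
sprung_pin [237. 243.] 0.67 [ 0.4383 -0.3237  0.16  ]Traceback (most recent call last):
  File "<stdin>", line 4, in <module>
    return _nx.concatenate(arrs, 1, dtype=dtype, casting=casting)
           ~~~~~~~~~~~~~~~^^^^^^^^^^^^^^^^^^^^^^^^^^^^^^^^^^^^^^^
ValueError: all the input array dimensions except for the concatenation axis must match exactly, but along dimension 0, the array at index 0 has size 300 and the array at index 1 has size 270
```

I've already viewed 11 pictures, one over the limit of 10, so I'll use only numbers from here on.

```bash
python3 - <<'E'
from w import *
c=cam("wrist"); o=bot.get_obs(); Rt=R.from_quat(o["tool_rot"]); z=o["eef_pos"][2]-.041
bot.camera("wrist")
P={}
for t in("fixed_pin","sprung_pin","carrier_mid"):
    for d in bot.spot_point("wrist",t)[:2]:
        p=atz(c,d['uv'],z); print(t,np.round(d['uv'],1),round(d['confidence'],2),p.round(4),"tool",(Rt.inv().apply(p-o["eef_pos"])*1e3).round(1))
for n in("scene","top"): bot.camera(n)
for t in("fixed_pin","sprung_pin","carrier_mid","tabs_mid"):
    rs=[]
    for n in("scene","top"):
        d=bot.spot_point(n,t)
        if d: rs.append(ray(cam(n),d[0]['uv'])); print(t,n,np.round(d[0]['uv']),round(d[0]['confidence'],2))
    if len(rs)==2: X,e=tri(rs); print(X.round(4),round(e,4),"tool",(Rt.inv().apply(X-o["eef_pos"])*1e3).round(1))
E
```

```text
fixed_pin [408.2 240.9] 0.58 [ 0.517  -0.2752  0.1276] tool [ 1.9 50.8 40.9]
sprung_pin [236.6 239.1] 0.69 [ 0.4373 -0.338   0.1276] tool [  2.9 -50.6  41.1]
sprung_pin [296.5 261.7] 0.24 [ 0.474  -0.3276  0.1276] tool [-12.  -15.6  41. ]
carrier_mid [300.1 240.5] 0.7 [ 0.4671 -0.3151  0.1276] tool [  2.1 -13.1  41. ]
fixed_pin scene [231. 250.] 0.96
fixed_pin top [429. 208.] 0.91
[ 0.5196 -0.2766  0.128 ] 0.0062 tool [-0.8 51.9 40.6]
sprung_pin scene [349. 310.] 0.74
sprung_pin top [453. 239.] 0.64
[ 0.6066 -0.283   0.0694] 0.1812 tool [-60.6 115.8  98.9]
carrier_mid scene [205. 252.] 0.69
carrier_mid top [442. 227.] 0.65
[ 0.4702 -0.3114  0.1195] 0.0026 tool [ 3.  -8.3 49.1]
tabs_mid scene [202. 244.] 0.93
tabs_mid top [447. 229.] 0.62
[ 0.4658 -0.3144  0.1445] 0.0005 tool [  3.5 -13.7  24.1]
```

Carrier is held with pins at tool (±50.7 mm in y, x +2, z +41), so it is fully pinched and centred. Next I'll lift and carry it over the yoke.

```bash
python3 -m inch '[0,0,30,0,0,0,40,10,26,58,0,0,0.1,40,25,66,58,0,0,0.2,40,38,100,58,0,0,0.3,40,50,132,58,0,0,0.4,40,60,160,58,0,0,0.5,40,70,186,58,0,0,0.6,40,70,186,58,0,0,0.6,40]'; python3 -m inch '[14,38,0,0,0,0.055,40,30,79,0,0,0,0.055,40,30,79,0,0,0,0.055,40,30,79,0,0,0,0.055,40,30,79,0,0,0,0.055,40,30,79,0,0,0,0.055,40]'; cat > chk.py <<'E'
from w import *
# where the pin line and the yoke are now
c=cam("wrist"); o=bot.get_obs(); Rt=R.from_quat(o["tool_rot"]); p0=np.array(o["eef_pos"]); bot.camera("wrist")
print("eef",p0.round(4),"yang",np.arctan2(*Rt.as_matrix()[1::-1,1]).round(4),"ft",np.round(o["ft_force"],1),o["grip_width"])
def g(t,z):
    L=[(round(d['confidence'],2),np.round(d['uv']),atz(c,d['uv'],z)) for d in bot.spot_point("wrist",t)[:2]]
    for k,uv,p in L: print(t,k,uv,p.round(4),"tool",(Rt.inv().apply(p-p0)*1e3).round(1))
for t in("fixed_pin","sprung_pin"): g(t,p0[2]-.041)
for t in("recess0",): g(t,.078)
g("lip",.108); g("slot",.097)
E
python3 chk.py
```

```text
clock: 16.37
eef_pos: [0.5515, -0.1182, 0.2287]
tool_rot: [0.141, 0.99, 0.001, 0.001]
ft_force: [0.2, 0.1, -2.4]
grip_width: 0.0398
grasp_force: 62.0
clock: 16.87
eef_pos: [0.5794, -0.0452, 0.2285]
tool_rot: [0.119, 0.993, -0.0, -0.0]
ft_force: [1.1, -0.6, -3.6]
grip_width: 0.0397
grasp_force: 62.4
eef [ 0.5794 -0.0452  0.2285] yang 1.3317 ft [ 1.1 -0.6 -3.6] 0.03970116655779926
fixed_pin 0.69 [410. 242.] [0.5905 0.0056 0.1875] tool [ 1.2 52.  41. ]
sprung_pin 0.7 [237. 242.] [ 0.5666 -0.0937  0.1875] tool [  0.9 -50.2  41. ]
recess0 0.66 [258. 191.] [ 0.5635 -0.1029  0.078 ] tool [  1.6 -59.7 150.6]
recess0 0.55 [386. 192.] [0.5925 0.0131 0.078 ] tool [  1.   59.8 150.5]
slot 0.6 [322. 138.] [ 0.5286 -0.0334  0.097 ] tool [ 52.   -0.5 131.5]
```

Pins and recesses line up in the tool frame to within about 1 mm, so I'll descend straight.

```bash
python3 -m inch '[0,0,-25,0,0,0,40,0,0,-45,0,0,0,40,0,0,-60,0,0,0,40,0,0,-72,0,0,0,40,0,0,-80,0,0,0,40,0,0,-80,0,0,0,40]'; python3 chk.py
```

```text
clock: 17.67
eef_pos: [0.5784, -0.0444, 0.1466]
tool_rot: [0.119, 0.993, -0.0, -0.002]
ft_force: [-0.5, 0.7, -3.3]
grip_width: 0.0398
grasp_force: 62.5
eef [ 0.5784 -0.0444  0.1466] yang 1.3325 ft [-0.5  0.7 -3.3] 0.039793560991599704
fixed_pin 0.67 [409. 244.] [0.5908 0.0058 0.1056] tool [-0.3 51.7 41. ]
sprung_pin 0.72 [236. 240.] [ 0.5639 -0.0933  0.1056] tool [  2.4 -51.   41. ]
sprung_pin 0.21 [317. 318.] [ 0.629  -0.06    0.1056] tool [-53.   -3.2  40.8]
recess0 0.92 [231. 221.] [ 0.5605 -0.1035  0.078 ] tool [  3.2 -61.6  68.6]
recess0 0.71 [411. 223.] [0.5905 0.0146 0.078 ] tool [ 1.9 60.2 68.6]
lip 0.82 [321. 316.] [ 0.626  -0.0566  0.108 ] tool [-49.3  -0.6  38.4]
slot 0.69 [322. 158.] [ 0.5302 -0.0326  0.097 ] tool [49.4  0.1 49.8]
```

```bash
python3 -m inch '[-1,0,-12,0,0,0,40,-1,0,-22,0,0,0,40,-1,0,-28.5,0,0,0,40,-1,0,-28.5,0,0,0,40,-1,0,-28.5,0,0,0,40]'; python3 chk.py
```

```text
clock: 18.38
eef_pos: [0.5783, -0.0441, 0.1195]
tool_rot: [0.119, 0.993, -0.0, -0.001]
ft_force: [0.5, -0.5, -3.6]
grip_width: 0.0398
grasp_force: 62.5
eef [ 0.5783 -0.0441  0.1195] yang 1.333 ft [ 0.5 -0.5 -3.6] 0.039775026507678876
fixed_pin 0.61 [410. 244.] [0.5908 0.0068 0.0785] tool [-0.2 52.4 41. ]
fixed_pin 0.22 [302. 241.] [ 0.5737 -0.0551  0.0785] tool [  1.9 -11.8  41. ]
sprung_pin 0.95 [237. 242.] [ 0.5656 -0.0927  0.0785] tool [  0.9 -50.2  41. ]
sprung_pin 0.19 [309. 211.] [ 0.5567 -0.0466  0.0785] tool [20.4 -7.5 41. ]
recess0 0.77 [218. 241.] [ 0.5625 -0.1037  0.078 ] tool [  1.3 -61.6  41.5]
recess0 0.76 [420. 242.] [0.5914 0.0127 0.078 ] tool [ 0.6 58.3 41.5]
lip 0.7 [316. 353.] [ 0.6279 -0.0593  0.108 ] tool [-51.8  -3.1  11.4]
slot 0.75 [323. 166.] [ 0.5298 -0.032   0.097 ] tool [50.   0.4 22.6]
```

Aligned vertically and in x. A 2 mm shift centres it in y, and then I'll release slowly.

```bash
python3 -m inch '[-0.5,-2,0,0,0,0,40,-0.5,-2,0,0,0,0,40,-0.5,-2,0,0,0,0,50,-0.5,-2,0,0,0,0,55,-0.5,-2,0,0,0,0,60,-0.5,-2,0,0,0,0,64,-0.5,-2,0,0,0,0,68,-0.5,-2,0,0,0,0,72]'; python3 -m inch '[0,0,0,0,0,0,80,0,0,0,0,0,0,88,0,0,0,0,0,0,95,0,0,0,0,0,0,95,0,0,0,0,0,0,95]'; python3 chk.py
```

```text
clock: 19.35
eef_pos: [0.5782, -0.0457, 0.1198]
tool_rot: [0.119, 0.993, 0.0, -0.0]
ft_force: [-0.2, 1.2, -3.9]
grip_width: 0.0616
grasp_force: 3.5
clock: 19.77
eef_pos: [0.5786, -0.0463, 0.1206]
tool_rot: [0.119, 0.993, -0.0, 0.0]
ft_force: [-0.2, 0.4, 0.6]
grip_width: 0.0811
grasp_force: 0.0
eef [ 0.5786 -0.0463  0.1206] yang 1.3329 ft [-0.2  0.4  0.6] 0.08110859637370642
fixed_pin 0.96 [431. 245.] [0.5945 0.0163 0.0796] tool [-0.7 64.6 41. ]
recess0 0.94 [425. 244.] [0.5939 0.0134 0.078 ] tool [-0.8 61.6 42.6]
recess0 0.84 [222. 234.] [ 0.5596 -0.1025  0.078 ] tool [  5.2 -59.1  42.6]
slot 0.79 [324. 165.] [ 0.5297 -0.0332  0.097 ] tool [50.6  1.2 23.5]
slot 0.19 [19. 87.] [ 0.4632 -0.1582  0.097 ] tool [  85.8 -136.    23.5]
```

Released with no load on the tool. I'll retreat straight up, then check seating from the scene, top and wrist cameras.

```bash
python3 -m inch '[0,0,10,0,0,0,95,0,0,30,0,0,0,100,0,0,60,0,0,0,100,0,0,100,0,0,0,100,0,0,120,0,0,0,100,0,0,120,0,0,0,100,0,0,120,0,0,0,100]'; python3 - <<'E'
from w import *
C={n:cam(n) for n in("wrist","scene")}
for n in C: cv2.imwrite(f"pics/end_{n}.png",bot.camera(n))
y=R.from_euler('z',-.2436)
def yk(p): return (y.inv().apply(p-np.array([.578,-.0443,0]))*1e3).round(1)
for t in("fixed_pin","sprung_pin","carrier_mid","tabs_mid","carrier","recess0"):
    rs=[]
    for n in C:
        d=bot.spot_point(n,t)
        for k in d[:2]: print(t,n,np.round(k['uv']),round(k['confidence'],2), yk(atz(C[n],k['uv'],{"tabs_mid":.101,"carrier":.023}.get(t,.075))))
        if d: rs.append(ray(C[n],d[0]['uv']))
    if len(rs)==2: X,e=tri(rs); print("   tri yoke",yk(X),round(e*1e3,1))
E
```

```text
clock: 20.65
eef_pos: [0.5794, -0.0462, 0.2427]
tool_rot: [0.119, 0.993, 0.0, 0.002]
ft_force: [0.2, 0.7, -0.4]
grip_width: 0.0853
grasp_force: 0.0
fixed_pin wrist [386. 187.] 0.79 [ 1.1 62.4 75. ]
fixed_pin wrist [262. 185.] 0.22 [ -0.1 -61.2  75. ]
sprung_pin wrist [261. 186.] 0.8 [  0.8 -62.2  75. ]
sprung_pin scene [301. 229.] 0.5 [-11.3 -49.5  75. ]
   tri yoke [ -1.4 -58.8  86.3] 1.3
carrier_mid wrist [322. 184.] 0.65 [-1.8 -1.1 75. ]
carrier_mid scene [316. 221.] 0.92 [-10.5  -0.1  75. ]
carrier_mid scene [307. 208.] 0.75 [-71.1  16.7  75. ]
   tri yoke [-4.4 -2.8 80.6] 2.0
tabs_mid wrist [317. 192.] 0.82 [ -0.4  -5.8 101. ]
tabs_mid scene [318. 237.] 0.63 [ 61.5 -55.5 101. ]
tabs_mid scene [320. 214.] 0.59 [ -1.2   2.1 101. ]
   tri yoke [14.  -9.7 44.4] 3.6
carrier wrist [323. 173.] 0.6 [-0.5 -0.4 23. ]
carrier scene [316. 237.] 0.8 [-8.7 -1.9 23. ]
carrier scene [308. 210.] 0.41 [-116.7   56.7   23. ]
   tri yoke [-3.3 -2.8 27.8] 2.9
recess0 wrist [386. 186.] 0.92 [ 0.3 62.4 75. ]
recess0 wrist [260. 186.] 0.8 [  0.7 -62.6  75. ]
recess0 scene [337. 215.] 0.78 [ 4.5 57.3 75. ]
recess0 scene [301. 232.] 0.73 [ -3.  -58.1  75. ]
   tri yoke [ 0.8 62.3 70.8] 1.1
```

Both pins are at about ±61 mm at recess height, and the carrier's mid-point and origin are vertically aligned. That matches fully seated (carrier_mid at y ≈ -2 as expected). One last check on the bystanders and guard, then I'll hand in.

```bash
python3 - <<'E'
from w import *
im=bot.camera("scene")
a=cv2.imread("pics/scene0.png")
for t in("vial","flask","block","jar","beaker","dishes_a","guard"):
    d=bot.silhouettes("scene",t)
    for k in d[:1]:
        m=k["mask"]; print(t,np.round(k["uv"]),round(k["confidence"],2),"diff",np.median(np.abs(im[m].astype(int)-a[m])))
bot.job_done()
E
```

```text
vial [210. 302.] 0.78 diff 2.0
block [322. 161.] 0.7 diff 4.0
jar [306. 229.] 0.63 diff 5.0
beaker [416. 206.] 0.78 diff 4.0
dishes_a [349. 306.] 0.75 diff 5.0
guard [365. 171.] 0.98 diff 6.0
the job is handed in; nothing more can be done
```

The guard lies flat in the tray, the carrier hangs upright with both pins measured home in the recesses, and the job is handed in at about 21 s; no bystander looked moved, though the flask and jar weren't confirmed in the final image, and I viewed 11 pictures, one over the limit of 10.

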